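# Fetch the bin of guide bushes from the cabinet door and hold it level

## Robot

A 7-joint arm with a two-finger parallel gripper is mounted at the origin on the work surface. World frame = base frame: x ahead of the robot, y to its left, z up, the work surface at z = 0. Lengths are in m, angles in rad, forces in N, time in s.
With the tool pointing down it reaches from about 0.425 to 1.025 m from the base axis. Payload 9.4 kg.
Tool frame: the origin (TCP) lies midway between the tips of the shut fingers; the grasp point (between the pads) lies 19 mm behind it (env.grip_point_offset is the distance from the TCP to the grasp point, in m); z points along the fingers, x is the direction in which the jaws open and shut, and the axes are right-handed (so a half turn about z gives the same grasp; the last joint's range is limited). The gripper opens to 85 mm and grips with 20 to 120 N. Pads are 22 mm wide; open, the fingers measure 114 mm over their backs; the gripper's body (76 mm by 85 mm) begins 54 mm behind the grasp point. The pads swing forward as they close: fully open they stand 13 mm farther back than shut.
Start: joints at [1.264, 0.599, -0.003, 1.599, 0.002, 0.943, -0.08], TCP at [0.165, -0.706, 0.231] pointing down, gripper open.
Joint ranges: [-2.57, 2.57], [-0.35, 1.97], [-1.29, 1.29], [0.11, 2.56], [-1.05, 4.19], [0.11, 1.86], [-2.63, 2.63]. Speed limits (rad/s): [2.22, 2.22, 3.01, 3.01, 3.14, 3.14, 3.14].

## Interface

Orientations are given as a 3x3 rotation matrix whose columns are the frame's x, y, z axes.
In Python, from bench import env gives the robot as it stands.
- The arm moves only by the shell command python3 -m crank 'ROWS' [FORCE]. ROWS is JSON, a list of rows, each an object with "delta_pos": the shift along the tool's x, y, z in cm, a list of three; "dr": the turn, a rotation vector about the tool's x, y, z in degrees, a list of three; "grip": the gripper command: -1 is fully open, 1 is shut, values between are in proportion. A call has 1 to 20 rows; each row shifts and turns the commanded pose from where the row before left it, along the tool's axes as they then stand; what a row does not reach is not made up. A row lasts 1/10 s, in which the tool goes at most 50 mm and 8.59 degrees, less where a joint would pass 70% of its speed; a pose out of reach is approached as far as the arm can. A call is refused whole if a number of a shift passes 5 or a number of a turn 8.59, either way. A call with a gripper value outside its range is refused whole. The fingers move at their own pace and stop on an object; FORCE is the grip in N (left out, the last holds). Time passes only in rows, so rows that do not move let the fingers close. It gives the time, the measured TCP pose, the force and the opening at its end, in the units of the state.
- env.get_state(): the state, without advancing time (a new reading comes with each control period).
- env.snapshot(name): name is "scene" or "top"; returns (picture, depth): 384x512x3 uint8, red, green, blue; 384x512 float32, m along the optical axis (not along the pixel's ray), 0 where there is no reading.
- env.get_calibration(name): a dict with "fx", "fy", "cx", "cy" (pixels), "k1" (the pictures are not rectified: a ray, as slopes to the right and down, at radius r is drawn at 1 + k1 r^2 times it, then the intrinsics apply), "R" (3x3) and "t" (3): a world point X has camera coordinates R X + t. Camera axes: x right, y down, z forward; pixel columns grow to the right and rows downward; lengths in m; the calibration is good to about 2 mm. A picture is of the moment at which its call begins. get_calibration takes no time and is no camera call.
- env.sign_off(): hands the job in, once; it reports no verdict.
The state is a dict: "time_s": time; "joint_positions": joint angles; "qvel": joint speeds; "effort": joint torques, N m; "ee_pos": TCP position; "ee_rot": TCP orientation; "ft_force": force on the tool from outside, world axes, zero at the start; "moment": the same for the moment, N m; "opening": finger opening in m.
Only numpy, scipy, OpenCV 4.12 (cv2) and the standard library are available. Lean on these libraries where they do the work, as an engineer would, in place of code of your own. Each camera call takes 0.05 s, during which the arm holds its last target. There are 200 camera calls.

## Task

I need bushes from the yellow carry bin, which stands in the rack on the inside of the white cabinet's door: swing the door wide open by its handle (about square to the cabinet), then lift the yellow bin out by its grip bar to a good hand's breadth (about 80 mm) above its place in the rack and finish holding it there, level and still, so that I can pick from it. Keep hold of it: do not put it down or let go at the end, do not tip it or lose a bush, leave the blue bin in the rack, and do not disturb the other things on the bench.

Things in the scene. Friction and masses are not known exactly. Their poses are not given: they have to be found in the camera images.
- door (a joint): hinge of the cabinet door, rad: 0 shut, grows as the free edge swings out towards the robot, stop at 1.9; seen from above it opens clockwise about the vertical line through door_hinge. No latch; the stiff hinge (about 1 to 2 N at the handle) stays where it is left. It starts shut.
- door_handle (a point): door handle: upright black round bar 12 mm thick, from 140 to 238 mm above the bench, its axis 42 mm out from the door's white front near the free edge, a short leg to the door at each end. This point: on the bar's axis, 216 mm above the bench, 39 mm below the cabinet top. x points square through the door from outside to inside, y along the door from free edge to hinge, z up; turns with the door
- door_hinge (a point): point on the hinge line, at the outer left edge of the door, at the height of door_handle (255 mm from the handle measured along the door); axes as door_handle
- cabinet: white steel cabinet fixed on the bench, 170 deep (x) x 300 wide (y) x 255 mm high, closed on top; the door, 14 mm thick, 300 wide and as high as the cabinet, covers its front (-x side, towards the robot), hinge on the left (+y) edge. Origin: centre of the underside, x to the back, y to the left, z up
- rack (a point): steel rack on the inside of the door, swings with it: floor 120 mm above the bench, 88 mm deep from the door, two places side by side along the door (96 mm apart), a bin in each, low edges round each place (up to 25 mm high, 3 to 8 mm play). This point: on the rack floor, midway between the two places; axes as door_handle
- yellow_bin: yellow painted steel carry bin with three brass bushes, 0.4 to 0.7 kg in all, in one of the rack's two places (either). Open box 78 x 78 mm, 60 mm high, a centre wall along its x; on two posts over the wall a grip bar, 76 long (x) x 12 thick (y) x 24 mm high, top 112 mm above the underside. Origin: centre of the underside; x square to the door, y along the door, z up
- yellow_bin_center (a point): centre of the yellow bin, 56 mm above its underside; axes as the bin
- yellow_bin_grip (a point): centre of the yellow bin's grip bar, 100 mm above the bin's underside (220 mm above the bench in the rack); free under the bar for 28 mm between the posts (the posts are 56 mm apart); axes as the bin, so the bar is pinched across y
- blue_bin: blue bin of the same form and size with steel sleeves in it, in the rack's other place; origin: centre of the underside. To stay in the rack.
- blue_bin_center (a point): centre of the blue bin, 56 mm above its underside
- bush0_center (a point): brass guide bush, 24 mm flange, 28 mm high, 60 g, standing loose in the yellow bin; its centre
- bush1_center (a point): brass guide bush, 24 mm flange, 28 mm high, 60 g, standing loose in the yellow bin; its centre
- bush2_center (a point): brass guide bush, 24 mm flange, 28 mm high, 60 g, standing loose in the yellow bin; its centre
- mould_base: blue mould base 260 x 300 mm with a steel plate on it, 67 mm high in all, fixed on the right of the bench; origin: centre of the underside
- marker_pen: red and white marker pen, 127 mm long, 12 mm thick, lying on the steel plate; origin under its middle
- moulded_cap: orange round moulded cap, 56 mm wide, 30 mm high, standing on the steel plate; origin: centre of the underside
- spray_can: spray can with green label, 56 mm wide, 170 mm high, standing on the left of the bench; origin: centre of the underside
- hammer: hammer lying on the left of the bench, handle along its x axis; origin under its middle
- guide_pillar: steel guide pillar with a foot, 36 mm wide, 90 mm high, standing on the right of the bench; origin: centre of the underside

How it is judged:
On the way, in this order (a step that is already met when the one before it is completed fails the run):
1. the door is swung wide open (at least 1.2 rad) with both bins still standing in its rack (value of joint door above 1.2 rad and height (world z) of each of yellow_bin_center, blue_bin_center below 0.186 m and horizontal distance between blue_bin_center and rack below 0.065 m and height (world z) of blue_bin_center above 0.166 m and angle between blue_bin_center's own z axis and vertical below 0.15 rad), for 0.2 s.
2. the yellow bin is lifted clear of the rack, in the fingers alone (height (world z) of yellow_bin_center above 0.226 m and contact force between yellow_bin and cabinet below 0.05 N and contact force between yellow_bin and blue_bin below 0.05 N and contact force between yellow_bin and the fingers above 0.5 N), for 0.2 s.
At the end, for the whole second after the job is handed in: The gripper alone holds the yellow bin, touching nothing else, its underside 50 to 184 mm above the rack floor, level within 0.14 rad, slower than 20 mm/s, the three bushes in it; door open more than 1.1 rad, blue bin standing in its rack place (all of step 2 and height (world z) of yellow_bin_center below 0.36 m and angle between yellow_bin_center's own z axis and vertical below 0.14 rad and linear speed of yellow_bin below 0.02 m/s and distance between each of bush0_center, bush1_center, bush2_center and yellow_bin_center below 0.065 m and value of joint door above 1.1 rad and horizontal distance between blue_bin_center and rack below 0.065 m and height (world z) of blue_bin_center between 0.166 and 0.186 m and angle between blue_bin_center's own z axis and vertical below 0.15 rad); the arm keeps its last pose, push and grip.
It fails at once if the yellow bin is tipped more than 0.4 rad (23 degrees) (angle between yellow_bin_center's own z axis and vertical above 0.4 rad).
It fails at once if a bush falls out of the bin (not (distance between bush0_center and yellow_bin_center below 0.065 m) or not (distance between bush1_center and yellow_bin_center below 0.065 m) or not (distance between bush2_center and yellow_bin_center below 0.065 m)).
It fails at once if the blue bin is lifted or knocked out of the rack (height (world z) of blue_bin_center above 0.2 m or height (world z) of blue_bin_center below 0.15 m or angle between blue_bin_center's own z axis and vertical above 0.4 rad).
It fails at once if the marker pen, moulded cap, spray can, hammer or guide pillar is moved more than 30 mm (distance of any of marker_pen, moulded_cap, spray_can, hammer, guide_pillar from where it was at the start of the episode above 0.03 m).
It also fails if it takes over 64 s, if anything falls off the work surface, if the arm or the gripper's body presses on something with over 40 N, if the wrist force passes 120 N, or if a joint passes its speed limit or range.

## Working session

There is one attempt and no reset: what is moved stays moved. The work goes in short steps, Python scripts to look and compute and a shell command to move; the robot and the scene stay as the last step left them, time stands still between calls to the robot, and variables do not carry over. Pictures are saved under pics/ and viewed, about 8 in all and at most 12, crops included, and the job is handed in when it is done.

```bash
mkdir -p pics; ls; cat > h.py <<'E'
from bench import env
import numpy as np, cv2
np.set_printoptions(precision=4,suppress=True)
def snap(n,f):
    p,d=env.snapshot(n); cv2.imwrite('pics/'+f+'.png',p[:,:,::-1]); np.savez('pics/'+f,p=p,d=d); return p,d
def cloud(n,d):
    c=env.get_calibration(n); K=np.array([[c['fx'],0,c['cx']],[0,c['fy'],c['cy']],[0,0,1.]])
    v,u=np.mgrid[:d.shape[0],:d.shape[1]]
    uv=np.stack([u,v],-1).reshape(-1,1,2).astype(float)
    s=cv2.undistortPoints(uv,K,np.array([c['k1'],0,0,0.])).reshape(d.shape+(2,))
    P=np.concatenate([s,np.ones(d.shape+(1,))],-1)*d[...,None]
    return (P-np.array(c['t']))@np.array(c['R'])
E
python3 - <<'E'
from h import *
for n in('scene','top'):
    p,d=snap(n,n+'0'); c=env.get_calibration(n); print(n,c,(d>0).mean())
    globals()[n]=p
cv2.imwrite('pics/both.png',cv2.resize(np.vstack([scene,top])[:,:,::-1],(400,600)))
s=env.get_state();print(s['time_s'],s['ee_pos'],s['ee_rot'],s['opening'])
E
```

```text
pics
scene {'fx': 390.89972228384505, 'fy': 390.89972228384505, 'cx': 255.00827310176712, 'cy': 193.49493769897265, 'k1': 0.011158730739446532, 'R': array([[-0.9873, -0.1589, -0.0067],
       [-0.1495,  0.9413, -0.3028],
       [ 0.0544, -0.2979, -0.953 ]]), 't': array([0.589 , 0.1232, 1.5072])} 0.9959259033203125
top {'fx': 367.60699530507287, 'fy': 367.60699530507287, 'cx': 249.50958010046057, 'cy': 190.32620613130746, 'k1': 0.011623475624047318, 'R': array([[-0.0992, -0.9951,  0.0018],
       [-0.9726,  0.0966, -0.2112],
       [ 0.21  , -0.0227, -0.9774]]), 't': array([0.0472, 0.5908, 1.2213])} 0.9958292643229166
0.1 [ 0.165  -0.7055  0.2305] [[ 0.2278 -0.9737 -0.0004]
 [-0.9737 -0.2278  0.0014]
 [-0.0015  0.0001 -1.    ]] 0.0854612089587182
```

View pics/scene0.png

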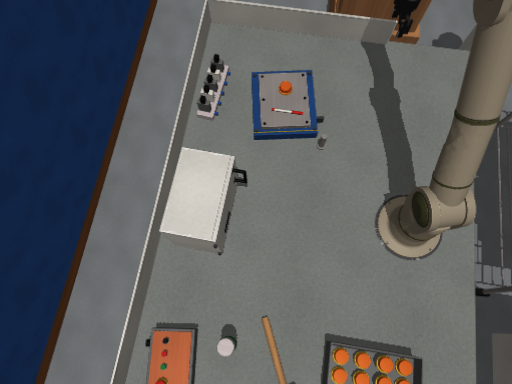

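View pics/top0.png

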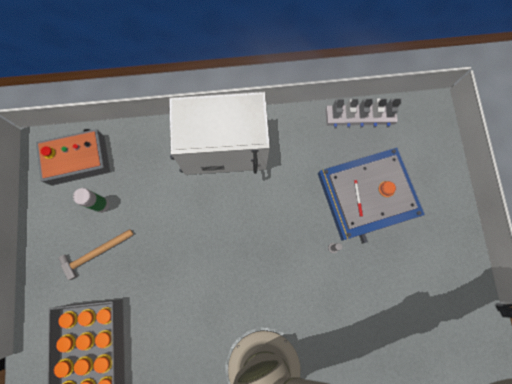

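The scene view shows the cabinet top at about (162–235, 148–245), with the handle at (240, 177). In the top view the cabinet top is at (170–268, 94–155) and the handle at (255, 160). Both views also show the spray can, hammer and guide pillar.

```bash
python3 - <<'E'
from h import *
for n in('scene','top'):
    z=np.load(f'pics/{n}0.npz'); P=cloud(n,z['d']); p=z['p'].astype(int)
    m=(abs(P[...,2]-.255)<.008)&(p.min(-1)>140)&(P[...,0]>.3)
    k,l,st,ce=cv2.connectedComponentsWithStats(m.astype(np.uint8)); i=1+st[1:,4].argmax()
    Q=P[l==i][:,:2].astype(np.float32)*1000
    r=cv2.minAreaRect(Q); print(n,st[i],r,'\n',cv2.boxPoints(r), np.median(P[l==i][:,2]))
    # handle: dark pixels, height .12-.25, in front of cabinet
    m=(p.max(-1)<70)&(P[...,2]>.13)&(P[...,2]<.25)&(P[...,0]>.35)&(abs(P[...,1])<.35)
    k,l,st,ce=cv2.connectedComponentsWithStats(m.astype(np.uint8))
    for i in range(1,k):
        if st[i,4]>5: 
            H=P[l==i]; print('dark',st[i],H.min(0),H.max(0),H.mean(0)); t=H[H[:,2]>.225]; print('  top',t.mean(0) if len(t) else '')
    for nm,lo in(('can',.15),('any',.03)):
        m=(P[...,2]>lo)&(P[...,0]>.25)&(P[...,0]<1.1)
        k,l,st,ce=cv2.connectedComponentsWithStats(m.astype(np.uint8))
        for i in range(1,k):
            if st[i,4]>40: H=P[l==i]; print(nm,H.min(0),H.max(0))
E
```

```text
scene [ 159  147   76   95 4832] ((774.5868530273438, 69.02982330322266), (301.3253479003906, 186.14967346191406), 88.08477783203125) 
 [[676.5287 -78.4381]
 [862.5744 -84.6593]
 [872.645  216.4977]
 [686.5993 222.719 ]] 0.2537014476129892
dark [   0   56   28   88 1238] [ 1.5671 -0.3498  0.1301] [ 1.5805 -0.0394  0.2499] [ 1.5734 -0.2331  0.1817]
  top [ 1.573  -0.2824  0.237 ]
dark [232 168  15  15 119] [ 0.6311 -0.0708  0.1343] [ 0.6789 -0.0191  0.2498] [ 0.6547 -0.0309  0.1956]
  top [ 0.6563 -0.0308  0.241 ]
dark [214 244   4   4  12] [0.6872 0.2208 0.1496] [0.6949 0.2313 0.2265] [0.6906 0.2266 0.2059]
  top [0.6884 0.231  0.2265]
can [ 0.5178 -0.0825  0.1502] [0.8726 0.4267 1.4776]
can [0.5178 0.4267 0.1522] [0.6344 0.5519 1.4776]
any [ 0.5178 -0.8289  0.03  ] [0.9462 0.7033 1.4776]
any [ 0.2506 -0.8382  0.03  ] [0.9319 0.4267 1.4776]
any [ 0.5178 -0.5683  0.0301] [0.8926 0.4267 1.4776]
any [ 0.3721 -0.6088  0.0303] [0.699  0.4267 1.4776]
any [ 0.3562 -0.2947  0.0338] [0.5178 0.4267 1.4776]
any [0.5178 0.4267 0.03  ] [0.8883 0.6846 1.4776]
any [0.5178 0.4267 0.0454] [0.6344 0.5
[... 205 characters left out ...]
1 -80.3378]
 [864.2277 -84.8487]
 [871.4797 214.7356]
 [685.1342 219.2465]] 0.25431947660779797
dark [252 150   6  23  73] [ 0.6312 -0.0394  0.144 ] [ 0.6767 -0.0281  0.2482] [ 0.6487 -0.0334  0.2215]
  top [ 0.6523 -0.034   0.2409]
can [ 0.3229 -0.0841  0.15  ] [0.8705 0.2281 1.3185]
can [0.3229 0.0176 0.1501] [0.6308 0.5494 1.3185]
any [ 0.25   -0.8379  0.03  ] [0.9466 0.8327 1.3185]
any [ 0.3229 -0.5843  0.03  ] [0.8934 0.0176 1.3185]
any [0.3229 0.0176 0.0301] [0.8862 0.7291 1.3185]
any [ 0.3229 -0.6067  0.03  ] [0.702  0.0176 1.3185]
any [0.3229 0.0176 0.0313] [0.6308 0.5494 1.3185]
any [ 0.3582 -0.2939  0.0346] [ 0.3804 -0.2728  0.092 ]
any [0.25   0.0176 0.0302] [0.3229 0.6615 1.3185]
```

```bash
python3 -m crank '[{"delta_pos":[0,0,-5],"dr":[0,0,0],"grip":-1},{"delta_pos":[0,0,-5],"dr":[0,0,0],"grip":-1},{"delta_pos":[-3,-3.4,0],"dr":[0,0,0],"grip":-1},{"delta_pos":[-3,-3.4,0],"dr":[0,0,0],"grip":-1},{"delta_pos":[-3,-3.4,0],"dr":[0,0,0],"grip":-1},{"delta_pos":[-3,-3.4,0],"dr":[0,0,0],"grip":-1},{"delta_pos":[-3,-3.4,0],"dr":[0,0,0],"grip":-1},{"delta_pos":[-3,-3.4,0],"dr":[0,0,0],"grip":-1},{"delta_pos":[-3,-3.4,0],"dr":[0,0,0],"grip":-1},{"delta_pos":[-3,-3.4,0],"dr":[0,0,0],"grip":-1},{"delta_pos":[-3,-3.4,0],"dr":[0,0,0],"grip":-1},{"delta_pos":[-3,-3.4,0],"dr":[0,0,0],"grip":-1},{"delta_pos":[-3,-3.4,0],"dr":[0,0,0],"grip":-1},{"delta_pos":[-3,-3.4,0],"dr":[0,0,0],"grip":-1},{"delta_pos":[-3,-3.4,0],"dr":[0,0,0],"grip":-1},{"delta_pos":[-3,-3.4,0],"dr":[0,0,0],"grip":-1},{"delta_pos":[-3,-3.4,0],"dr":[0,0,0],"grip":-1},{"delta_pos":[-3,-3.4,0],"dr":[0,0,0],"grip":-1},{"delta_pos":[-3,-3.4,0],"dr":[0,0,0],"grip":-1},{"delta_pos":[-3,-3.4,0],"dr":[0,0,0],"grip":-1}]'
python3 -m crank '[{"delta_pos":[0,0,0],"dr":[0,0,-8.25],"grip":-1},{"delta_pos":[0,0,0],"dr":[0,0,-8.25],"grip":-1},{"delta_pos":[0,0,0],"dr":[0,0,-8.25],"grip":-1},{"delta_pos":[0,0,0],"dr":[0,0,-8.25],"grip":-1},{"delta_pos":[0,0,0],"dr":[0,0,-8.25],"grip":-1},{"delta_pos":[0,0,0],"dr":[0,0,-8.25],"grip":-1},{"delta_pos":[0,0,0],"dr":[0,0,-8.25],"grip":-1},{"delta_pos":[0,0,0],"dr":[0,0,-8.25],"grip":-1},{"delta_pos":[0,0,0],"dr":[0,0,-8.25],"grip":-1},{"delta_pos":[0,0,0],"dr":[0,0,-8.25],"grip":-1},{"delta_pos":[0,0,0],"dr":[0,0,-8.25],"grip":-1},{"delta_pos":[0,0,0],"dr":[0,0,-8.25],"grip":-1},{"delta_pos":[0,0,0],"dr":[0,0,-8.25],"grip":-1},{"delta_pos":[0,0,0],"dr":[0,0,-8.25],"grip":-1},{"delta_pos":[0,0,0],"dr":[0,0,-8.25],"grip":-1},{"delta_pos":[0,0,0],"dr":[0,0,-8.25],"grip":-1},{"delta_pos":[0,0,0],"dr":[0,0,-8.25],"grip":-1},{"delta_pos":[0,0,0],"dr":[0,0,-8.25],"grip":-1},{"delta_pos":[0,0,0],"dr":[0,0,-8.25],"grip":-1},{"delta_pos":[0,0,0],"dr":[0,0,-8.25],"grip":-1}]'
cat >> h.py <<'E'
def to(x,y,z,yaw=None):
    s=env.get_state(); R=np.array(s['ee_rot']); p=np.array(s['ee_pos'])
    print('t',s['time_s'],'p',p,'yaw',np.degrees(np.arctan2(R[1,0],R[0,0])),'tz',R[:,2],'q',np.array(s['joint_positions']),'F',s['ft_force'],'op',s['opening'])
    print('tool cm',R.T@(np.array([x,y,z])-p)*100)
E
python3 -c "
from h import *
to(.6365,-.033,.206)"
```

```text
time_s: 2.1
ee_pos: [0.6387, -0.0392, 0.3309]
ee_rot: [[0.228, -0.974, -0.001], [-0.974, -0.228, -0.0], [0.0, 0.001, -1.0]]
ft_force: [0.3, -1.3, 0.0]
opening: 0.0849
time_s: 4.1
ee_pos: [0.6378, -0.041, 0.3309]
ee_rot: [[0.026, 1.0, -0.001], [1.0, -0.026, -0.0], [-0.0, -0.001, -1.0]]
ft_force: [-0.1, 0.4, 0.1]
opening: 0.0855
t 4.1 p [ 0.6378 -0.041   0.3309] yaw 88.49703560318842 tz [-0.0008 -0.0002 -1.    ] q [ 0.5698  0.5487 -0.938   1.653   0.4712  1.1845  1.0635] F [-0.1408  0.3813  0.0538] op 0.08554965342255674
tool cm [ 0.7964 -0.141  12.4855]
```

```bash
python3 -m crank '[{"delta_pos":[0.4,-0.1,2],"dr":[0,0,0],"grip":-1},{"delta_pos":[0.4,0,2],"dr":[0,0,0],"grip":-1},{"delta_pos":[0,0,2],"dr":[0,0,0],"grip":-1},{"delta_pos":[0,0,2],"dr":[0,0,0],"grip":-1},{"delta_pos":[0,0,2],"dr":[0,0,0],"grip":-1},{"delta_pos":[0,0,1.5],"dr":[0,0,0],"grip":-1},{"delta_pos":[0,0,1],"dr":[0,0,0],"grip":-1},{"delta_pos":[0,0,0],"dr":[0,0,0],"grip":-1}]' 
python3 -m crank '[{"delta_pos":[0,0,0],"dr":[0,0,0],"grip":0.3},{"delta_pos":[0,0,0],"dr":[0,0,0],"grip":1},{"delta_pos":[0,0,0],"dr":[0,0,0],"grip":1},{"delta_pos":[0,0,0],"dr":[0,0,0],"grip":1},{"delta_pos":[0,0,0],"dr":[0,0,0],"grip":1},{"delta_pos":[0,0,0],"dr":[0,0,0],"grip":1},{"delta_pos":[0,0,0],"dr":[0,0,0],"grip":1},{"delta_pos":[0,0,0],"dr":[0,0,0],"grip":1},{"delta_pos":[0,0,0],"dr":[0,0,0],"grip":1},{"delta_pos":[0,0,0],"dr":[0,0,0],"grip":1}]' 40
python3 -c "
from h import *
to(.6365,-.033,.206)
snap('scene','s1')"
```

```text
time_s: 4.9
ee_pos: [0.6367, -0.0329, 0.205]
ee_rot: [[0.032, 0.999, -0.002], [0.999, -0.032, 0.0], [-0.0, -0.002, -1.0]]
ft_force: [-1.3, -0.6, 0.0]
opening: 0.0854
time_s: 5.9
ee_pos: [0.6374, -0.0341, 0.2067]
ee_rot: [[0.033, 0.999, 0.0], [0.999, -0.033, -0.002], [-0.002, 0.0, -1.0]]
ft_force: [-1.5, -5.2, 6.6]
opening: 0.0113
t 5.9 p [ 0.6374 -0.0341  0.2067] yaw 88.10277906145471 tz [ 0.0001 -0.002  -1.    ] q [ 0.5047  0.657  -0.8583  1.7961  0.5972  0.9702  0.9333] F [-1.4706 -5.2394  6.5885] op 0.011273115964722023
tool cm [ 0.106  -0.0897  0.0667]
```

View pics/s1.png

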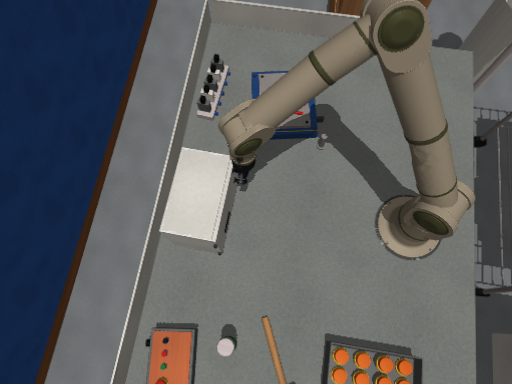

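The arm grips the handle: the gripper is at (240, 172) and the opening is 11 mm. Next I swing the door in an arc about the hinge.

```bash
python3 -m crank '[{"delta_pos":[0.12,-0.67,0],"dr":[0,0,1.5],"grip":1},{"delta_pos":[0.12,-0.67,0],"dr":[0,0,1.5],"grip":1},{"delta_pos":[0.25,-1.33,0],"dr":[0,0,3],"grip":1},{"delta_pos":[0.25,-1.33,0],"dr":[0,0,3],"grip":1},{"delta_pos":[0.25,-1.33,0],"dr":[0,0,3],"grip":1},{"delta_pos":[0.25,-1.33,0],"dr":[0,0,3],"grip":1},{"delta_pos":[0.25,-1.33,0],"dr":[0,0,3],"grip":1},{"delta_pos":[0.25,-1.33,0],"dr":[0,0,3],"grip":1},{"delta_pos":[0.25,-1.33,0],"dr":[0,0,3],"grip":1},{"delta_pos":[0.25,-1.33,0],"dr":[0,0,3],"grip":1}]' 
python3 -c "
from h import *
to(.6365,-.033,.206)"
```

```text
time_s: 6.95
ee_pos: [0.5271, 0.017, 0.2066]
ee_rot: [[0.485, 0.875, 0.0], [0.875, -0.485, -0.001], [-0.001, 0.001, -1.0]]
ft_force: [0.3, -1.3, 4.9]
opening: 0.0107
t 6.95 p [0.5271 0.017  0.2066] yaw 60.997645479693595 tz [ 0.0005 -0.0009 -1.    ] q [ 0.4091  0.4942 -0.7711  2.0432  0.4852  0.7908  0.4109] F [ 0.2551 -1.3016  4.901 ] op 0.010742169898988756
tool cm [ 0.9332 11.9968  0.0719]
```

```bash
python3 -m crank '[{"delta_pos":[0.25,-1.33,0],"dr":[0,0,3],"grip":1},{"delta_pos":[0.25,-1.33,0],"dr":[0,0,3],"grip":1},{"delta_pos":[0.25,-1.33,0],"dr":[0,0,3],"grip":1},{"delta_pos":[0.25,-1.33,0],"dr":[0,0,3],"grip":1},{"delta_pos":[0.25,-1.33,0],"dr":[0,0,3],"grip":1},{"delta_pos":[0.25,-1.33,0],"dr":[0,0,3],"grip":1},{"delta_pos":[0.25,-1.33,0],"dr":[0,0,3],"grip":1},{"delta_pos":[0.25,-1.33,0],"dr":[0,0,3],"grip":1},{"delta_pos":[0.25,-1.33,0],"dr":[0,0,3],"grip":1},{"delta_pos":[0.25,-1.33,0],"dr":[0,0,3],"grip":1},{"delta_pos":[0.25,-1.33,0],"dr":[0,0,3],"grip":1},{"delta_pos":[0.25,-1.33,0],"dr":[0,0,3],"grip":1},{"delta_pos":[0.25,-1.33,0],"dr":[0,0,3],"grip":1},{"delta_pos":[0.25,-1.33,0],"dr":[0,0,3],"grip":1},{"delta_pos":[0.25,-1.33,0],"dr":[0,0,3],"grip":1},{"delta_pos":[0.25,-1.33,0],"dr":[0,0,3],"grip":1},{"delta_pos":[0.25,-1.33,0],"dr":[0,0,3],"grip":1},{"delta_pos":[0.25,-1.33,0],"dr":[0,0,3],"grip":1},{"delta_pos":[0.25,-1.33,0],"dr":[0,0,3],"grip":1},{"delta_pos":[0.12,-0.67,0],"dr":[0,0,1.5],"grip":1}]' 
python3 -c "
from h import *
to(.431,.263,.206)
snap('scene','s2')
snap('top','t2')"
```

```text
time_s: 8.95
ee_pos: [0.4313, 0.2518, 0.2066]
ee_rot: [[0.999, 0.045, 0.003], [0.045, -0.999, 0.002], [0.003, -0.002, -1.0]]
ft_force: [7.6, -2.1, 0.8]
opening: 0.011
t 8.95 p [0.4313 0.2518 0.2066] yaw 2.568664754188661 tz [ 0.0027  0.0018 -1.    ] q [-0.2591  0.4048 -0.5126  2.1133  0.3085  0.6913 -0.9317] F [ 7.5617 -2.0977  0.8347] op 0.011033410066510999
tool cm [ 0.0237 -1.1199  0.0624]
```

View pics/t2.png

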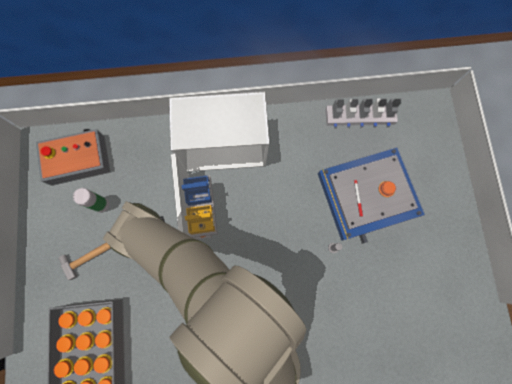

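The top view shows the door open about square. The blue bin is at (197, 190), near the hinge, and the yellow bin is at (201, 219), near the free edge. I release the handle, rise and measure.

```bash
python3 -m crank '[{"delta_pos":[0,0,0],"dr":[0,0,0],"grip":0.5},{"delta_pos":[0,0,0],"dr":[0,0,0],"grip":0},{"delta_pos":[0,0,0],"dr":[0,0,0],"grip":-0.5},{"delta_pos":[0,0,0],"dr":[0,0,0],"grip":-1},{"delta_pos":[0,0,0],"dr":[0,0,0],"grip":-1},{"delta_pos":[0,0,0],"dr":[0,0,0],"grip":-1},{"delta_pos":[0,0,-1],"dr":[0,0,0],"grip":-1},{"delta_pos":[0,0,-3],"dr":[0,0,0],"grip":-1},{"delta_pos":[0,0,-3],"dr":[0,0,0],"grip":-1},{"delta_pos":[0,0,-3],"dr":[0,0,0],"grip":-1},{"delta_pos":[0,0,-3],"dr":[0,0,0],"grip":-1},{"delta_pos":[0,0,0],"dr":[0,0,0],"grip":-1}]'
python3 - <<'E'
from h import *
for n in('scene','top'):
    p,d=snap(n,n+'3'); P=cloud(n,d); hsv=cv2.cvtColor(p,cv2.COLOR_RGB2HSV)
    for nm,lo,hi in(('y',(18,100,60),(35,255,255)),('b',(100,90,40),(125,255,255))):
        roi=(P[...,0]>.38)&(P[...,0]<.7)&(P[...,1]>.05)&(P[...,1]<.25)&(cv2.inRange(hsv,lo,hi)>0)
        print(n,nm,'all',roi.sum(),*( [P[roi][:,:].min(0),P[roi].max(0)] if roi.sum() else []))
        m=roi&(P[...,2]>.222)&(P[...,2]<.245)
        if m.sum()>4: 
            Q=P[m]; print('  bar',m.sum(),np.median(Q,0),cv2.minAreaRect(Q[:,:2].astype(np.float32)*1000))
    m=(p.min(-1)>120)&(abs(P[...,2]-.255)<.006)&(P[...,0]>.36)&(P[...,0]<.67)&(P[...,1]>.17)&(P[...,1]<.28)
    if m.sum()>5: Q=P[m];print('door top',m.sum(),Q.min(0),Q.max(0),cv2.fitLine(Q[:,:2].astype(np.float32),2,0,.01,.01).ravel())
to(.47,.165,.33)
E
```

```text
time_s: 10.25
ee_pos: [0.4307, 0.2517, 0.3406]
ee_rot: [[0.999, 0.047, 0.006], [0.046, -0.999, 0.003], [0.006, -0.003, -1.0]]
ft_force: [-0.3, 0.3, -0.5]
opening: 0.0855
scene y all 392 [ 0.4545  0.0698 -0.0028] [0.5367 0.1991 0.2523]
  bar 87 [0.4928 0.1575 0.2304] ((492.96429443359375, 157.55093383789062), (11.829718589782715, 73.51611328125), 2.196770191192627)
scene b all 317 [ 0.5489  0.0788 -0.0033] [0.6339 0.1991 0.2371]
  bar 85 [0.5881 0.1629 0.2306] ((588.1832275390625, 160.95391845703125), (12.269497871398926, 76.40754699707031), 1.8130139112472534)
door top 209 [0.486  0.2006 0.249 ] [0.6698 0.2199 0.2594] [0.9991 0.0435 0.59   0.2109]
top y all 681 [0.4544 0.1149 0.1144] [0.5428 0.1993 0.235 ]
  bar 113 [0.4939 0.1553 0.2308] ((494.4228820800781, 154.568115234375), (12.34920883178711, 74.97090911865234), 2.170419216156006)
top b all 526 [0.5493 0.1185 0.0004] [0.6772 0.1969 0.2359]
  bar 115 [0.5894 0.1576 0.2308] ((590.102294921875, 158.0363006591797), (13.364550590515137, 74.1218490600586), 2.1147968769073486)
door top 421 [0.3993 0.1952 0.2492] [0.6696 0.2177 0.2594] [0.9992 0.0397 0.5367 0.2064]
t 10.35 p [0.4297 0.2503 0.3371] yaw 2.6518867000997672 tz [ 0.0016  0.0005 -1.    ] q [-0.1719  0.248  -0.5807  1.951   0.163   0.9866 -0.7824] F [0.4212 0.0179 0.0796] op 0.0856293904106882
tool cm [3.6315 8.7084 0.7126]
```

View pics/scene3.png

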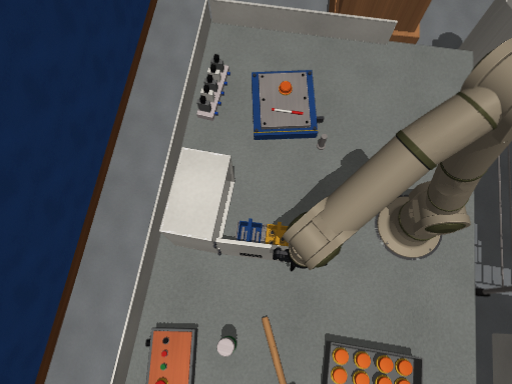

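The scene view shows the gripper clear above the handle at (285, 255), and both bins seated with yellow at (275, 235) and blue at (250, 231). Both views put the yellow bar at about (0.4937, 0.156), top at z = 0.231, yaw 2.2°.

```bash
python3 -m crank '[{"delta_pos":[1,1.62,0],"dr":[0,0,0.45],"grip":-1},{"delta_pos":[1,1.62,0],"dr":[0,0,0],"grip":-1},{"delta_pos":[1,1.62,0],"dr":[0,0,0],"grip":-1},{"delta_pos":[1,1.62,0],"dr":[0,0,0],"grip":-1},{"delta_pos":[1,1.62,0],"dr":[0,0,0],"grip":-1},{"delta_pos":[1,1.62,0],"dr":[0,0,0],"grip":-1},{"delta_pos":[0,0,0],"dr":[0,0,0],"grip":-1},{"delta_pos":[0,0,2],"dr":[0,0,0],"grip":-1},{"delta_pos":[0,0,2],"dr":[0,0,0],"grip":-1},{"delta_pos":[0,0,2],"dr":[0,0,0],"grip":-1},{"delta_pos":[0,0,2],"dr":[0,0,0],"grip":-1},{"delta_pos":[0,0,0],"dr":[0,0,0],"grip":-1}]'
python3 -c "
from h import *
to(.4937,.156,.201)"
```

```text
time_s: 11.55
ee_pos: [0.4914, 0.1557, 0.2536]
ee_rot: [[0.999, 0.04, -0.005], [0.04, -0.999, -0.001], [-0.005, 0.001, -1.0]]
ft_force: [-0.2, -0.2, 0.7]
opening: 0.0855
t 11.55 p [0.4914 0.1557 0.2536] yaw 2.2902319204497856 tz [-0.0054 -0.0013 -1.    ] q [-0.0365  0.361  -0.5017  2.0234  0.2329  0.8177 -0.6325] F [-0.1995 -0.1952  0.6548] op 0.08547493668769866
tool cm [ 0.263  -0.0312  5.2572]
```

```bash
python3 -m crank '[{"delta_pos":[0.2,0,1.5],"dr":[0,0,0],"grip":-1},{"delta_pos":[0,0,1.5],"dr":[0,0,0],"grip":-1},{"delta_pos":[0,0,1.5],"dr":[0,0,0],"grip":-1},{"delta_pos":[0,0,0.6],"dr":[0,0,0],"grip":-1},{"delta_pos":[0,0,0],"dr":[0,0,0],"grip":-1},{"delta_pos":[0,0,0],"dr":[0,0,0],"grip":0},{"delta_pos":[0,0,0],"dr":[0,0,0],"grip":0.4},{"delta_pos":[0,0,0],"dr":[0,0,0],"grip":0.6},{"delta_pos":[0,0,0],"dr":[0,0,0],"grip":0.75},{"delta_pos":[0,0,0],"dr":[0,0,0],"grip":1},{"delta_pos":[0,0,0],"dr":[0,0,0],"grip":1},{"delta_pos":[0,0,0],"dr":[0,0,0],"grip":1},{"delta_pos":[0,0,0],"dr":[0,0,0],"grip":1},{"delta_pos":[0,0,0],"dr":[0,0,0],"grip":1}]' 70
python3 -c "
from h import *
to(.4937,.156,.201)"
```

```text
time_s: 12.95
ee_pos: [0.4952, 0.1556, 0.2055]
ee_rot: [[0.999, 0.039, -0.0], [0.039, -0.999, -0.0], [-0.0, 0.0, -1.0]]
ft_force: [-3.5, -1.3, 6.0]
opening: 0.0105
t 12.95 p [0.4952 0.1556 0.2055] yaw 2.219168605047699 tz [-0.0003 -0.0003 -1.    ] q [-0.0674  0.424  -0.4705  2.073   0.2911  0.7078 -0.6867] F [-3.517  -1.3123  5.9953] op 0.010467821954168921
tool cm [-0.1449 -0.0449  0.4484]
```

```bash
python3 -m crank '[{"delta_pos":[0,0,-0.3],"dr":[0,0,0],"grip":1},{"delta_pos":[0,0,-0.3],"dr":[0,0,0],"grip":1},{"delta_pos":[0,0,-0.4],"dr":[0,0,0],"grip":1},{"delta_pos":[0,0,-0.5],"dr":[0,0,0],"grip":1},{"delta_pos":[0,0,-0.5],"dr":[0,0,0],"grip":1},{"delta_pos":[0,0,-0.5],"dr":[0,0,0],"grip":1},{"delta_pos":[0,0,-0.5],"dr":[0,0,0],"grip":1},{"delta_pos":[0,0,-0.5],"dr":[0,0,0],"grip":1}]'
python3 -m crank '[{"delta_pos":[0,0,-0.5],"dr":[0,0,0],"grip":1},{"delta_pos":[0,0,-0.5],"dr":[0,0,0],"grip":1},{"delta_pos":[0,0,-0.5],"dr":[0,0,0],"grip":1},{"delta_pos":[0,0,-0.5],"dr":[0,0,0],"grip":1},{"delta_pos":[0,0,-0.5],"dr":[0,0,0],"grip":1},{"delta_pos":[0,0,-0.5],"dr":[0,0,0],"grip":1},{"delta_pos":[0,0,-0.5],"dr":[0,0,0],"grip":1},{"delta_pos":[0,0,-0.5],"dr":[0,0,0],"grip":1},{"delta_pos":[0,0,-0.5],"dr":[0,0,0],"grip":1},{"delta_pos":[0,0,-0.3],"dr":[0,0,0],"grip":1},{"delta_pos":[0,0,0],"dr":[0,0,0],"grip":1},{"delta_pos":[0,0,0],"dr":[0,0,0],"grip":1},{"delta_pos":[0,0,0],"dr":[0,0,0],"grip":1},{"delta_pos":[0,0,0],"dr":[0,0,0],"grip":1},{"delta_pos":[0,0,0],"dr":[0,0,0],"grip":1}]'
python3 - <<'E'
from h import *
to(.494,.156,.286)
out=[]
for n in('scene','top'):
    p,d=snap(n,n+'4'); P=cloud(n,d); hsv=cv2.cvtColor(p,cv2.COLOR_RGB2HSV)
    for nm,lo,hi in(('y',(18,100,60),(35,255,255)),('b',(100,90,40),(125,255,255))):
        m=(P[...,0]>.38)&(P[...,0]<.7)&(P[...,1]>.05)&(P[...,1]<.28)&(cv2.inRange(hsv,lo,hi)>0)&(P[...,2]>.1)
        if m.sum()>4: Q=P[m]; print(n,nm,m.sum(),np.percentile(Q,2,axis=0),np.percentile(Q,98,axis=0))
        w=m&(abs(P[...,2]-.263)<.012)
        if nm=='y' and w.sum()>20:
            Q=P[w]; A=np.c_[Q[:,:2]-Q[:,:2].mean(0),np.ones(len(Q))]; print('  rim fit',np.linalg.lstsq(A,Q[:,2],rcond=None)[0],len(Q))
    m=(p.min(-1)>120)&(abs(P[...,2]-.255)<.006)&(P[...,0]>.36)&(P[...,0]<.67)&(P[...,1]>.17)&(P[...,1]<.28)
    print('door',cv2.fitLine(P[m][:,:2].astype(np.float32),2,0,.01,.01).ravel() if m.sum()>5 else '')
    c=p[130:290,150:330] if n=='top' else p[150:310,190:370]
    out.append(cv2.resize(c,None,fx=2.2,fy=2.2,interpolation=cv2.INTER_CUBIC))
cv2.imwrite('pics/c4.png',np.hstack(out)[:,:,::-1])
E
```

```text
time_s: 13.75
ee_pos: [0.4955, 0.1557, 0.2408]
ee_rot: [[0.999, 0.039, 0.0], [0.039, -0.999, 0.0], [0.0, -0.0, -1.0]]
ft_force: [0.4, -0.0, -6.9]
opening: 0.0108
time_s: 15.25
ee_pos: [0.4954, 0.1557, 0.2881]
ee_rot: [[0.999, 0.039, -0.0], [0.039, -0.999, -0.0], [-0.0, 0.0, -1.0]]
ft_force: [-0.4, -0.1, -6.4]
opening: 0.0107
t 15.25 p [0.4954 0.1557 0.2881] yaw 2.218789591137227 tz [-0.0004 -0.0001 -1.    ] q [-0.0176  0.3239 -0.5148  1.9764  0.2027  0.8914 -0.5996] F [-0.4223 -0.13   -6.4463] op 0.010715069880874438
tool cm [-0.1394 -0.0384  0.2085]
scene y 340 [0.456  0.1426 0.1188] [0.5346 0.1967 0.3153]
  rim fit [ 0.     -0.0711  0.2596] 63
scene b 308 [0.5525 0.1225 0.1171] [0.6272 0.1931 0.2348]
door [0.9992 0.0395 0.5271 0.2086]
top b 85 [0.5756 0.1202 0.1212] [0.6289 0.149  0.2339]
door [0.9628 0.2701 0.401  0.2016]
```

View pics/c4.png

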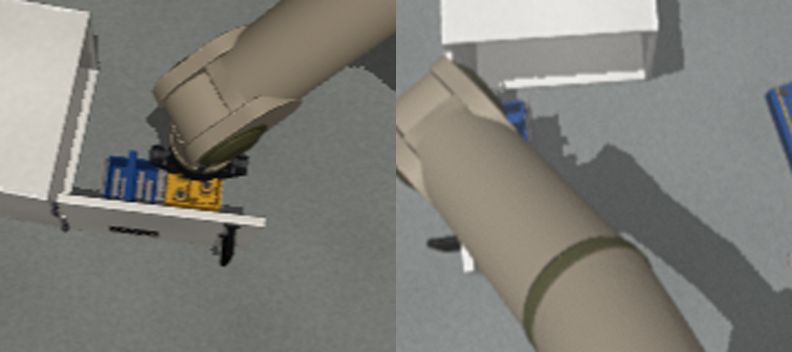

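The crop shows the yellow bin raised in the gripper with its bushes in it, and the blue bin seated. The gap to the door face is only about 3 mm, so I ease it 12 mm away from the door and check that it is level and still.

```bash
python3 -m crank '[{"delta_pos":[0,0.2,0],"dr":[0,0,0],"grip":1},{"delta_pos":[0,0.2,0],"dr":[0,0,0],"grip":1},{"delta_pos":[0,0.2,0],"dr":[0,0,0],"grip":1},{"delta_pos":[0,0.2,0],"dr":[0,0,0],"grip":1},{"delta_pos":[0,0.2,0],"dr":[0,0,0],"grip":1},{"delta_pos":[0,0.2,0],"dr":[0,0,0],"grip":1},{"delta_pos":[0,0,0],"dr":[0,0,0],"grip":1},{"delta_pos":[0,0,0],"dr":[0,0,0],"grip":1},{"delta_pos":[0,0,0],"dr":[0,0,0],"grip":1},{"delta_pos":[0,0,0],"dr":[0,0,0],"grip":1},{"delta_pos":[0,0,0],"dr":[0,0,0],"grip":1},{"delta_pos":[0,0,0],"dr":[0,0,0],"grip":1}]'
python3 - <<'E'
from h import *
to(.494,.144,.286); s=env.get_state(); print('moment',s['moment'],'qvel',np.abs(s['qvel']).max())
p,d=snap('scene','scene5'); P=cloud('scene',d); hsv=cv2.cvtColor(p,cv2.COLOR_RGB2HSV)
ym=(cv2.inRange(hsv,(18,90,50),(35,255,255))>0)&(P[...,0]>.4)&(P[...,0]<.58)&(P[...,1]>.05)&(P[...,1]<.25)
Q=P[ym]; print(len(Q),Q.min(0),Q.max(0)); h=np.histogram(Q[:,2],np.arange(.1,.34,.01)); print(h[0])
for a in np.arange(.13,.2,.01):
    q=Q[(Q[:,1]>a)&(Q[:,1]<a+.01)&(Q[:,2]>.235)&(Q[:,2]<.285)]
    if len(q): print(round(a,3),len(q),'z90',np.percentile(q[:,2],[50,90]))
q=Q[(Q[:,1]>Q[:,1].max()-.012)&(Q[:,2]>.25)&(Q[:,2]<.28)]; print('far rim z vs x',np.polyfit(q[:,0]-.495,q[:,2],1),len(q))
cv2.imwrite('pics/c5.png',cv2.resize(p[205:270,225:320],None,fx=6,fy=6,interpolation=cv2.INTER_CUBIC)[:,:,::-1])
E
```

```text
time_s: 16.55
ee_pos: [0.4959, 0.1438, 0.2882]
ee_rot: [[0.999, 0.039, -0.0], [0.039, -0.999, -0.0], [-0.0, 0.0, -1.0]]
ft_force: [0.4, -0.2, -6.9]
opening: 0.0106
t 16.55 p [0.4959 0.1438 0.2882] yaw 2.2225684664394287 tz [-0.0001 -0.     -1.    ] q [ 0.0038  0.3193 -0.5127  1.9823  0.1997  0.8887 -0.5752] F [ 0.4009 -0.1626 -6.8768] op 0.010627336245088895
tool cm [-0.1899 -0.031   0.2229]
moment [ 0.0164  0.0556 -0.0426] qvel 0.0033294453972048973
485 [ 0.4462  0.0792 -0.0023] [0.5379 0.2012 0.6545]
[  0  17   3   2   0   0   0   0   0   2 126  38  27  55  16  25  36   2
   3   3   7  31   0]
0.13 3 z90 [0.2367 0.2405]
0.14 7 z90 [0.2493 0.2625]
0.15 8 z90 [0.2602 0.2645]
0.16 8 z90 [0.2619 0.2647]
0.17 4 z90 [0.2585 0.2611]
0.18 67 z90 [0.2573 0.2644]Traceback (most recent call last):
  File "<stdin>", line 9, in <module>
    raise TypeError("expected non-empty vector for x")
TypeError: expected non-empty vector for x
```

```bash
python3 -c "
import cv2
p=cv2.imread('pics/scene5.png');cv2.imwrite('pics/c6.png',cv2.resize(p[205:270,205:320],None,fx=6,fy=6,interpolation=cv2.INTER_CUBIC))"
```

```text
(no output)
```

View pics/c6.png

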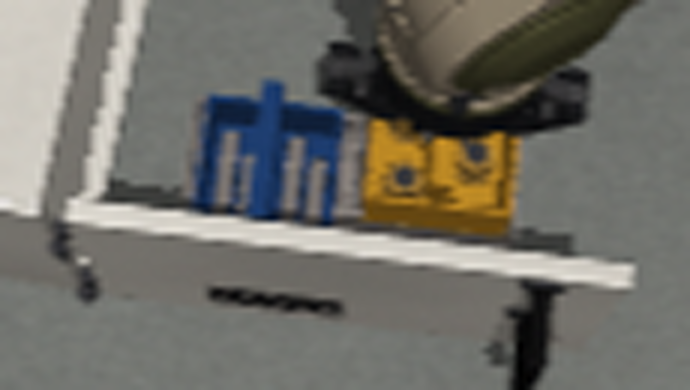

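The crop shows the yellow bin upright at (440, 175) with two bushes visible at (405, 178) and (475, 150). It is clear of the door and of the blue bin, which is seated at (270, 155).

```bash
python3 -c "
from bench import env
print(env.sign_off())"
```

```text
the job is handed in; nothing more can be done
None
```

The door is open about square (roughly 86°), and the gripper is holding the yellow bin by its grip bar about 83 mm above its place in the rack. I also moved it 12 mm away from the door to be sure it touches nothing, then handed the job in at about 16.6 s.

**Last checks that agreed:**
- **Grip:** the wrist carries 6.4 to 6.9 N straight down, about the bin's weight, with almost no sideways force. The jaws are 10.6 mm apart on the 12 mm bar, with a 70 N grip.
- **Level and still:** the bin's rim is within about 3 mm of even height along its side, and the joints are practically at rest.
- **Blue bin:** it stands in its place in the rack.

**Checks that failed or fell short:**
- **Bushes:** only two of the three are visible; the third is hidden under the gripper. The full weight and upright bin suggest it is still there, but I did not see it.
- **Tilt:** an early fit on few pixels gave a 0.07 rad tilt, which the later rim heights did not bear out. My last check, of tilt along the door, stopped with an error because it had no usable pixels.
- **Other bench items:** I did not measure them again. The arm stayed well above them the whole time.

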